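# Tug the sample case lid, free its catch if caught, and hold the lid open

## Robot

A 6-joint arm with a two-finger parallel gripper is mounted at the origin on a cart in front of the work surface, level with it; the furniture and walls round the work are solid. World frame = base frame: x ahead of the robot, y to its left, z up, the work surface at z = 0. Lengths are in mm, angles in rad, forces in N, time in s.
With the tool pointing down it reaches from about 375 to 750 mm from the base axis. Payload 9 kg.
Tool frame: the origin (TCP) lies midway between the tips of the shut fingers; the grasp point (between the pads) lies 19 mm behind it; z points along the fingers, y is the line along which they close (so a half turn about z gives the same grasp; the last joint's range is limited). The gripper opens to 85 mm and grips with 20 to 120 N. Pads are 22 mm wide; open, the fingers measure 114 mm over their backs; the gripper's body (76 mm by 85 mm) begins 54 mm behind the grasp point. The pads swing forward as they close: fully open they stand 13 mm farther back than shut.
Start: joints at [1.047, 0.104, 0.097, 1.564, 0, 1.353], TCP at [180.638, 572.194, 231.331] pointing down, gripper open.
Joint ranges: [-2.99, 2.99], [-0.84, 1.86], [-1.1, 1.16], [-1.84, 2.11], [-1.51, 1.56], [-3.14, 3.14]. Speed limits (rad/s): [2.22, 2.22, 2.57, 3.14, 3.14, 3.14].

## Interface

Orientations are given as a unit quaternion [w, x, y, z].
In Python, from bench import r gives the robot as it stands. The module is installed in compiled form; this text tells all that it offers.
- The arm moves only by the tool step_arm, never from a script. Its argument "steps" is a list of rows, each an object of numbers: "dx", "dy", "dz": the shift along the tool's x, y, z each as a share of 0.3 m, from -1 to 1; "turn": the turn about the tool's z as a share of 90 degrees, from -1 to 1; "fingers": the closure, from 0 (fully open) to 1 (shut). In form: [{"dx": .., "dy": .., "dz": .., "turn": .., "fingers": ..}, ...]. A call has 1 to 20 rows; each row is the pose to reach, as a shift and turn from the pose commanded when the call began, along the tool's axes at that moment; what a row does not reach only later rows make up. A row lasts 1/10 s, in which the tool goes at most 50 mm and 8.59 degrees, less where a joint would pass 70% of its speed; a pose out of reach is approached as far as the arm can. A call with a number of a shift or a turn outside -1 to 1 is refused whole. A call with a gripper value outside its range is refused whole. The fingers move at their own pace and stop on an object; "grip_force" is the grip in N (left out, the last holds). Time passes only in rows, so rows that repeat a pose let the fingers close. It gives the time, the measured TCP pose, the force, the opening and the grip force at its end, in the units of the state.
- r.get_state(): the state, without advancing time (a new reading comes with each control period).
- r.grab_frame(name): name is "scene" or "top"; returns a dict with "frame" (384x512x3 uint8, blue, green, red), "intrinsics" (3x3 intrinsics, pixels), "D" ([k1, k2, p1, p2, k3] as OpenCV has them; the pictures are not rectified), "T" (4x4, takes a point from camera to world coordinates). Camera axes: x right, y down, z forward; pixel columns grow to the right and rows downward; lengths in mm; the calibration is good to about 2 mm. A picture is of the moment at which its call begins. There is no depth.
- r.finish_job(): hands the job in; it is judged then, once.
The state is a dict: "time_s": time; "joint_positions": joint angles; "joint_velocities": joint speeds; "effort": joint torques, N m; "eef_pos": TCP position; "ee_rot": TCP orientation; "ft_force": force on the tool from outside, world axes, zero at the start; "ft_torque": the same for the moment, N m; "gripper_width": finger opening in mm; "grasp_force": force on a finger pad.
Only numpy, scipy, OpenCV 4.12 (cv2) and the standard library are available. Lean on these libraries where they do the work, as an engineer would, in place of code of your own. Each camera call takes 0.05 s, during which the arm holds its last target. There are 200 camera calls.

## Task

Hold the sample case open for a colleague. First tug the lid up by its bar handle, with the release knob still untouched, to learn whether the hidden catch holds it (if it does, the lid only rattles a few millimetres); if it is caught, slide the release knob all the way toward the front of the case, then raise the lid. Finish while still gripping the lid half open, at about 45 degrees and still, and leave the bottle, the flask and the tape roll near the case undisturbed.

Things in the scene. Friction and masses are not known exactly. Their poses are not given: they have to be found in the camera images.
- case: White sample case fixed to the bench, 170 mm deep (x) x 240 mm wide (y) x 108 mm high. Origin: centre of its underside. Its front (bar handle side) faces -x, its y points left, z up. The lid covers the right part (y -119 to +49 mm); the left part (y +52 to +120 mm) is a fixed closed housing whose top, at z 108 mm, is level with the lid's. A bolt hidden inside may or may not hold the lid; this cannot be seen from outside.
- lid_handle (a point): Centre of the lid's handle: a round steel bar 10 mm in diameter, 80 mm long along the lid's y, on two posts at its ends (at 38 mm either side of the centre). The bar's axis stands 36 mm above the lid's top, which is free below it; shut, it lies 145 mm in front of and 38 mm above the hinge axis (at case x -60, y -35, z 144 mm). The bar can turn between the fingers as the lid swings. Axes turn with the lid.
- lid_hinge (a point): Point on the lid's hinge axis, at the back of the case (case x 85, y -35, z 106 mm); the axis runs along case y. Does not move; axes are the case's.
- lid (a joint): Lid angle in rad: 0 shut, grows as the handle rises and goes back; stop at 1.3. The lid weighs 0.2 to 0.35 kg, turns freely and falls shut when let go. While the bolt holds, it stops at about 0.04 (handle raised about 6 mm); 10 N on the handle is plenty to learn it.
- release_knob (a point): Point on the release knob, a black upright block 14 mm (x) x 18 mm (y) x 28 mm high standing on the top of the left housing (its foot at case z 110, its top at case z 138 mm); this point is its centre in x and y, 12 mm below its top; at the start it lies at case x 0, y 88 mm. Axes are the case's.
- release (a joint): Travel of the release knob in m: 0 at the start (back), 0.020 at the front stop, growing toward the front (case -x). It takes about 3 N to slide and stays where it is left. From about 0.012 up the bolt is clear of the lid; full travel always frees it.
- amber_bottle: Bystander: small brown bottle with black cap, 52 mm across, 98 mm high, standing right of the case. Origin: centre of its underside, z up.
- flask: Bystander: conical glass flask, 61 mm across, 107 mm high, standing left of the case. Origin: centre of its underside, z up.
- tape: Bystander: roll of tape lying flat, 72 mm across, 18 mm high, left of the case toward the front. Origin: centre of its underside, z up.

How it is judged (in metres and radians):
On the way, in this order (a step that is already met when the one before it is completed fails the run):
1. the lid is tugged up (at least 0.02 rad) while the release knob is still untouched (value of joint lid above 0.02 rad and value of joint release below 0.003 m), for 0.1 s.
2. the lid is raised past a quarter open (0.4 rad) (value of joint lid above 0.4 rad), for 0.1 s.
At the end, for the whole second after the job is handed in: The fingers hold the lid (contact above 0.5 N) still, between 0.6 and 1.0 rad open (34 to 57 degrees), clear of its stop; bottle, flask and tape roll are within 30 mm of where they stood (value of joint lid between 0.6 and 1 rad and velocity of joint lid between -0.1 and 0.1 rad/s and contact force between the fingers and lid above 0.5 N and distance of each of amber_bottle, flask, tape from where it was at the start of the episode below 0.03 m); the arm keeps its last pose, push and grip.
It fails at once if the bottle, flask or tape roll is pushed more than 30 mm, or the bottle or flask tipped (distance of any of amber_bottle, flask, tape from where it was at the start of the episode above 0.03 m or angle between any of amber_bottle, flask's own z axis and vertical above 0.5 rad).
It also fails if it takes over 48 s, if anything falls off the work surface, if the arm or the gripper's body presses on something with over 40 N, if the wrist force passes 120 N, or if a joint passes its speed limit or range.

## Working session

There is one attempt and no reset: what is moved stays moved. The work goes in short steps, Python scripts to look and compute and a tool call to move; the robot and the scene stay as the last step left them, time stands still between calls to the robot, and variables do not carry over. Pictures are saved under pics/ and viewed, at most 10 in all, crops included, and the job is handed in when it is done.

Besides the shell and the picture viewer there is one more tool, called after "Call:" as name(argument=value, ...) on one line, values as JSON. step_arm: Moves the arm, as the interface text tells. Its arguments: {"type":"object","properties":{"steps":{"type":"array","items":{"type":"object","properties":{"dx":{"type":"number","minimum":-1,"maximum":1},"dy":{"type":"number","minimum":-1,"maximum":1},"dz":{"type":"number","minimum":-1,"maximum":1},"turn":{"type":"number","minimum":-1,"maximum":1},"fingers":{"type":"number"}}}},"grip_force":{"type":"number"}},"required":["steps"]}

```bash
mkdir -p pics
cat > h.py <<'E'
import numpy as np, cv2
from bench import r
def ray(g,u,v):
    p=cv2.undistortPoints(np.array([[[u,v]]],float),np.array(g["intrinsics"],float),np.array(g["D"],float))[0,0]
    T=np.array(g["T"]);return T[:3,3],T[:3,:3]@np.array([p[0],p[1],1.])
def onz(g,u,v,z):
    o,d=ray(g,u,v);return o+d*(z-o[2])/d[2]
def proj(g,P):
    T=np.linalg.inv(np.array(g["T"]));P=np.atleast_2d(P)@T[:3,:3].T+T[:3,3]
    return cv2.projectPoints(P,np.zeros(3),np.zeros(3),np.array(g["intrinsics"],float),np.array(g["D"],float))[0][:,0]
E
python3 - <<'E'
from h import *
import pickle
for n in("scene","top"):
    g=r.grab_frame(n);cv2.imwrite(f"pics/{n}0.png",g["frame"]);pickle.dump(g,open(n+"0.pkl","wb"));print(n,np.round(g["T"],2).tolist())
s=r.get_state();print(s)
E
```

```text
scene [[0.72, -0.52, 0.46, 112.79], [-0.69, -0.54, 0.48, -232.96], [-0.0, -0.66, -0.75, 811.93], [0.0, 0.0, 0.0, 1.0]]
top [[0.02, -0.99, 0.16, 364.76], [-1.0, -0.03, -0.02, 213.0], [0.02, -0.16, -0.99, 1106.39], [0.0, 0.0, 0.0, 1.0]]
{'time_s': 0.1, 'joint_positions': array([ 1.04730391e+00,  1.04668368e-01,  9.65738547e-02,  1.56392214e+00,
       -1.00036136e-05,  1.35312461e+00]), 'joint_velocities': array([ 9.12232199e-04, -2.43215374e-05,  1.71195311e-03, -9.91277642e-04,
       -9.21699455e-05,  1.47385487e-03]), 'effort': array([ 6.40026585e-03, -5.58207214e+01,  5.04718065e+01,  1.30528191e-02,
       -2.72620200e-04, -1.91671046e-05]), 'eef_pos': array([180.46966082, 571.90110916, 230.59800181]), 'ee_rot': array([-2.16313457e-04,  1.52315133e-01,  9.88331790e-01, -5.70555303e-04]), 'ft_force': array([-0.41208861, -0.40071124,  0.00794162]), 'ft_torque': array([ 0.05560365, -0.01220563,  0.01781954]), 'grasp_force': 0.0, 'gripper_width': 85.45196096792276}
```

View pics/scene0.png

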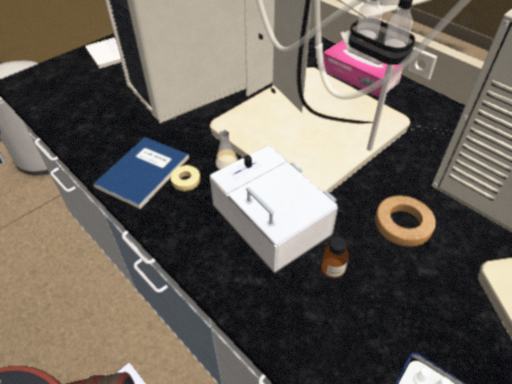

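View pics/top0.png

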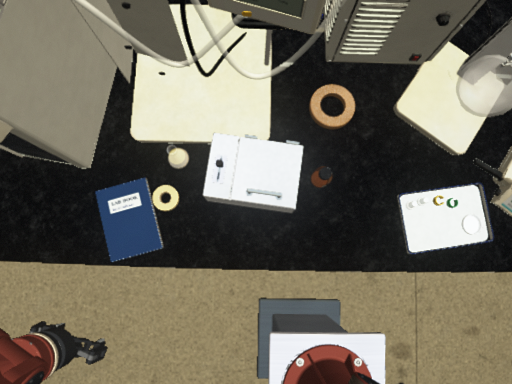

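The case is at about (255,172) in the top view and (272,205) in the scene view. The handle spans (248,190)-(282,195) in the top view, and the knob is at (220,162). The flask and tape are to the left and the bottle is to the right. I'll enlarge both views to get exact edges.

Run:
```python
from h import *
import pickle
a=pickle.load(open("top0.pkl","rb"))["frame"][120:225,190:320]
b=pickle.load(open("scene0.pkl","rb"))["frame"][140:275,200:345]
a=cv2.resize(a,None,fx=5,fy=5,interpolation=cv2.INTER_CUBIC);b=cv2.resize(b,None,fx=4,fy=4,interpolation=cv2.INTER_CUBIC)
cv2.imwrite("pics/a.png",a);cv2.imwrite("pics/b.png",b)
```

```text
(no output)
```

View pics/a.png

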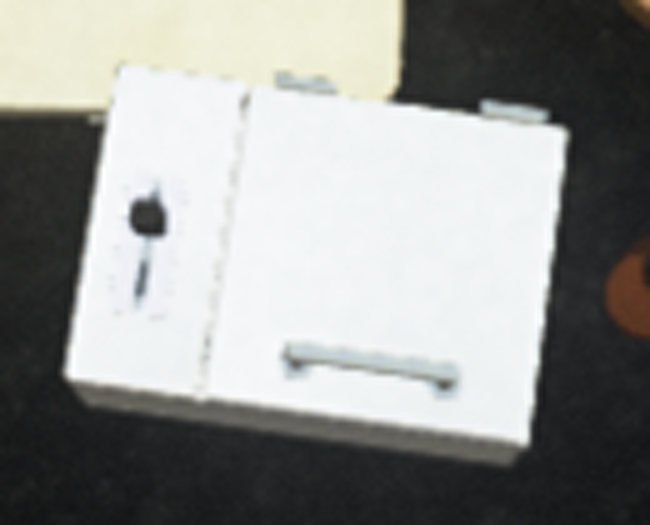

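View pics/b.png

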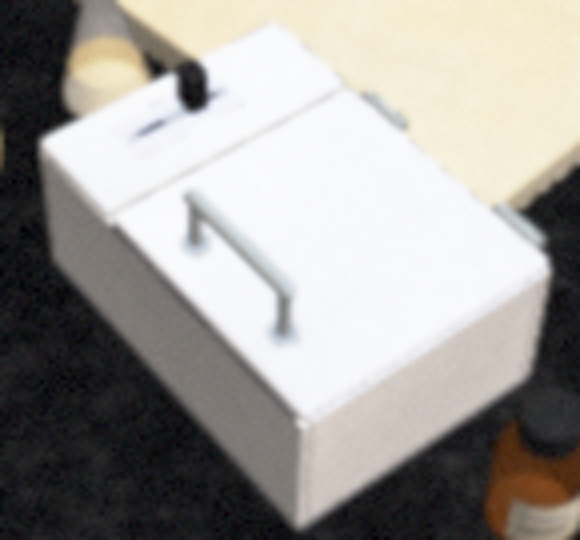

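The zoomed views show the lid and housing top corners clearly. In the top crop they are BL(120,67), BR(567,128), FR(528,443) and FL(66,377). In the scene crop they are FL(42,143), BL(275,25), BR(550,265) and FR(303,423). The bar ends are at (288,352)/(457,375) in the top crop and (192,198)/(288,290) in the scene crop.

Run:
```python
from h import *
import pickle
from scipy.optimize import least_squares
G={n:pickle.load(open(n+"0.pkl","rb")) for n in("top","scene")}
c=lambda L,k,o:(np.array(L)+.5)/k-.5+np.array(o)
pt=c([(120,67),(567,128),(528,443),(66,377),(288,352),(457,375),(148,216)],5,(190,120))
ps=c([(275,25),(550,265),(303,423),(42,143),(192,198),(288,290),(193,72)],4,(200,140))
L=np.array([(85,120,108),(85,-120,108),(-85,-120,108),(-85,120,108),(-60,4,144),(-60,-74,144),(0,88,136.)])
def W(p,L=L):
    q,s=np.cos(p[2]),np.sin(p[2]);return np.c_[p[0]+q*L[:,0]-s*L[:,1],p[1]+s*L[:,0]+q*L[:,1],L[:,2]]
use=slice(0,6)
for nm,V in(("both",[("top",pt),("scene",ps)]),("top",[("top",pt)]),("scene",[("scene",ps)])):
    f=lambda p:np.concatenate([(proj(G[n],W(p))-P)[use].ravel() for n,P in V])
    s=least_squares(f,[600,200,-.1]);print(nm,np.round(s.x,4));print(np.round(s.fun.reshape(-1,2),1).tolist())
    if nm=="both":b=s.x
H=W(b,np.array([(-60,-35,144),(85,-35,106),(0,88,126.)]));print(H)
for n,P in(("top",pt),("scene",ps)):
  print(n,[np.round(onz(G[n],*P[i],144),1).tolist() for i in(4,5)],onz(G[n],*P[6],136))
t=r.get_state();from scipy.spatial.transform import Rotation as R
print(R.from_quat(np.roll(t["ee_rot"],-1)).as_matrix().round(4))
```

```text
both [ 5.769867e+02  2.121458e+02 -1.194000e-01]
[[-0.5, -0.9], [0.7, -0.0], [0.3, 0.9], [-0.5, 0.6], [1.4, 0.3], [-1.1, 0.2], [0.3, -1.4], [1.2, -0.8], [-0.0, -0.4], [-1.1, -0.4], [0.4, 0.5], [-0.4, 0.8]]
top [ 5.774253e+02  2.123161e+02 -1.165000e-01]
[[-0.7, -1.0], [0.5, -0.3], [0.3, 0.6], [-0.5, 0.5], [1.4, 0.1], [-1.0, -0.0]]
scene [ 5.76570e+02  2.11873e+02 -1.21800e-01]
[[0.4, -1.3], [1.1, -0.5], [-0.2, -0.2], [-1.1, -0.3], [0.3, 0.6], [-0.5, 1.0]]
[[513.24349432 184.54514787 144.        ]
 [657.21028584 167.26617393 106.        ]
 [587.4732963  299.5187818  126.        ]]
top [[518.5, 226.8, 144.0], [509.2, 143.2, 144.0]] [587.1030968  299.15409823 136.        ]
scene [[518.3, 224.9, 144.0], [510.5, 146.7, 144.0]] [588.70756661 300.244228   136.        ]
[[-9.536e-01  3.011e-01 -6.000e-04]
 [ 3.011e-01  9.536e-01 -1.100e-03]
 [ 3.000e-04 -1.200e-03 -1.000e+00]]
```

Call:
step_arm(steps=[{"dx":-0.72,"dy":-0.45,"dz":-0.05,"turn":0.44,"fingers":0},{"dx":-0.72,"dy":-0.45,"dz":-0.05,"turn":0.44,"fingers":0},{"dx":-0.72,"dy":-0.45,"dz":-0.05,"turn":0.44,"fingers":0},{"dx":-0.72,"dy":-0.45,"dz":-0.05,"turn":0.44,"fingers":0},{"dx":-0.72,"dy":-0.45,"dz":-0.05,"turn":0.44,"fingers":0},{"dx":-0.72,"dy":-0.45,"dz":-0.05,"turn":0.44,"fingers":0},{"dx":-0.72,"dy":-0.45,"dz":-0.05,"turn":0.44,"fingers":0},{"dx":-0.72,"dy":-0.45,"dz":-0.05,"turn":0.44,"fingers":0},{"dx":-0.72,"dy":-0.45,"dz":-0.05,"turn":0.44,"fingers":0}])

```text
time_s: 1.0
eef_pos: [345.0, 379.4, 246.1]
ee_rot: [-0.0, 0.477, 0.879, -0.0]
ft_force: [-0.2, -0.2, 0.5]
gripper_width: 85.0
grasp_force: 0.0
```

```bash
cat > go.py <<'E'
import sys
from h import *
from scipy.spatial.transform import Rotation as R
def go(t,yaw=None):
    s=r.get_state();M=R.from_quat(np.roll(s["ee_rot"],-1)).as_matrix()
    y=np.arctan2(M[1,1],M[0,1])
    print("t",round(s["time_s"],2),"tcp",s["eef_pos"].round(1),"yawy",y.round(4),"z",M[:,2].round(3),"F",s["ft_force"].round(1),"w",round(s["gripper_width"],1),"g",round(s["grasp_force"],1),"q6",s["joint_positions"][5].round(2))
    if t: print("d",(M.T@(np.array(t)-s["eef_pos"])/300).round(4),"turn",round(-((-0.1194 if yaw is None else yaw)-y)/(np.pi/2),4))
go([float(v) for v in sys.argv[1:4]],float(sys.argv[4]) if len(sys.argv)>4 else None)
E
python3 go.py 513.5 185 240
```

```text
t 1.0 tcp [345.  379.4 246.1] yawy 0.5762 z [-0.  0. -1.] F [-0.2 -0.2  0.5] w 85.0 g 0.0 q6 1.57
d [-0.8493  0.118   0.02  ] turn 0.4428
```

Call:
step_arm(steps=[{"dx":-0.849,"dy":0.118,"dz":0.02,"turn":0.443,"fingers":0},{"dx":-0.849,"dy":0.118,"dz":0.02,"turn":0.443,"fingers":0},{"dx":-0.849,"dy":0.118,"dz":0.02,"turn":0.443,"fingers":0},{"dx":-0.849,"dy":0.118,"dz":0.02,"turn":0.443,"fingers":0},{"dx":-0.849,"dy":0.118,"dz":0.02,"turn":0.443,"fingers":0},{"dx":-0.849,"dy":0.118,"dz":0.02,"turn":0.443,"fingers":0},{"dx":-0.849,"dy":0.118,"dz":0.02,"turn":0.443,"fingers":0},{"dx":-0.849,"dy":0.118,"dz":0.02,"turn":0.443,"fingers":0},{"dx":-0.849,"dy":0.118,"dz":0.02,"turn":0.443,"fingers":0}])

```text
time_s: 1.9
eef_pos: [513.1, 185.4, 240.5]
ee_rot: [-0.0, 0.748, 0.664, 0.0]
ft_force: [-0.4, -0.5, -0.3]
gripper_width: 85.2
grasp_force: 0.0
```

```bash
python3 go.py 513.5 185 126; python3 -c "
from h import *
g=r.grab_frame('scene');cv2.imwrite('pics/s1.png',cv2.resize(g['frame'][60:290,150:400],None,fx=2.4,fy=2.4))"
```

```text
t 1.9 tcp [513.1 185.4 240.5] yawy -0.1189 z [ 0.  0. -1.] F [-0.4 -0.5 -0.3] w 85.2 g 0.0 q6 1.8
d [-0.0013  0.0015  0.3817] turn 0.0003
```

View pics/s1.png

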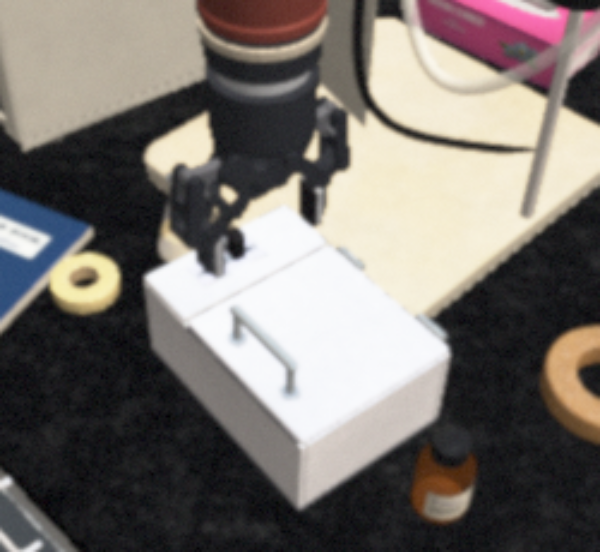

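The gripper is high above the case with its fingers at (215,265) and (315,205), astride the handle line along case x, and the view is clear. Next I descend and close on the bar.

Call:
step_arm(steps=[{"dx":0,"dy":0,"dz":0.15,"turn":0,"fingers":0},{"dx":0,"dy":0,"dz":0.25,"turn":0,"fingers":0},{"dx":0,"dy":0,"dz":0.32,"turn":0,"fingers":0},{"dx":0,"dy":0,"dz":0.36,"turn":0,"fingers":0},{"dx":0,"dy":0,"dz":0.382,"turn":0,"fingers":0},{"dx":0,"dy":0,"dz":0.382,"turn":0,"fingers":0}], grip_force=30)

```text
time_s: 2.55
eef_pos: [513.8, 184.2, 125.7]
ee_rot: [-0.0, 0.749, 0.663, 0.0]
ft_force: [0.5, -0.1, 0.4]
gripper_width: 85.2
grasp_force: 0.0
```

Call:
step_arm(steps=[{"fingers":0.5},{"fingers":0.7},{"fingers":0.8},{"fingers":0.9},{"fingers":1},{"fingers":1},{"fingers":1},{"fingers":1},{"fingers":1},{"fingers":1}], grip_force=30)

```text
invalid input
```

```bash
python3 go.py; python3 -c "
from h import *
g=r.grab_frame('scene');cv2.imwrite('pics/s2.png',cv2.resize(g['frame'][90:280,180:360],None,fx=3,fy=3))"
```

```text
t 2.55 tcp [513.8 184.2 125.7] yawy -0.1212 z [-0.  0. -1.] F [ 0.5 -0.1  0.4] w 85.2 g 0.0 q6 1.8
```

View pics/s2.png

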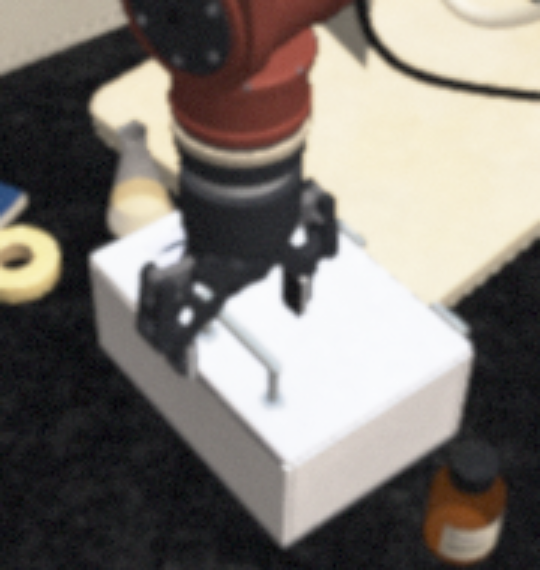

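The fingers, at (190,365) and (297,300), straddle the bar, whose middle is near (240,335). The close call was refused because fields were missing, so I'll send complete rows.

Call:
step_arm(steps=[{"dx":0,"dy":0,"dz":0,"turn":0,"fingers":0.5},{"dx":0,"dy":0,"dz":0,"turn":0,"fingers":0.7},{"dx":0,"dy":0,"dz":0,"turn":0,"fingers":0.8},{"dx":0,"dy":0,"dz":0,"turn":0,"fingers":0.9},{"dx":0,"dy":0,"dz":0,"turn":0,"fingers":1},{"dx":0,"dy":0,"dz":0,"turn":0,"fingers":1},{"dx":0,"dy":0,"dz":0,"turn":0,"fingers":1},{"dx":0,"dy":0,"dz":0,"turn":0,"fingers":1},{"dx":0,"dy":0,"dz":0,"turn":0,"fingers":1}], grip_force=30)

```text
time_s: 3.5
eef_pos: [514.2, 183.7, 125.9]
ee_rot: [0.0, 0.749, 0.663, 0.0]
ft_force: [0.7, -0.6, 1.6]
gripper_width: 9.0
grasp_force: 29.2
```

Call:
step_arm(steps=[{"dx":0,"dy":0,"dz":-0.006,"turn":0,"fingers":1},{"dx":0,"dy":0,"dz":-0.012,"turn":0,"fingers":1},{"dx":0,"dy":0,"dz":-0.017,"turn":0,"fingers":1},{"dx":0,"dy":0,"dz":-0.017,"turn":0,"fingers":1},{"dx":0,"dy":0,"dz":-0.017,"turn":0,"fingers":1},{"dx":0,"dy":0,"dz":-0.017,"turn":0,"fingers":1}])

```text
time_s: 4.1
eef_pos: [515.4, 183.6, 130.8]
ee_rot: [0.001, 0.749, 0.663, 0.001]
ft_force: [9.7, -0.3, -5.0]
gripper_width: 8.8
grasp_force: 29.1
```

Call:
step_arm(steps=[{"dx":0,"dy":0,"dz":-0.005,"turn":0,"fingers":1},{"dx":0,"dy":0,"dz":-0.01,"turn":0,"fingers":1},{"dx":0,"dy":0,"dz":-0.01,"turn":0,"fingers":1},{"dx":0,"dy":0,"dz":-0.01,"turn":0,"fingers":1}])

```text
time_s: 4.5
eef_pos: [515.7, 183.5, 132.3]
ee_rot: [0.001, 0.749, 0.662, 0.001]
ft_force: [17.1, 1.3, -17.9]
gripper_width: 9.1
grasp_force: 29.3
```

The lid is caught: it stopped about 6 mm up with a force of about 18 N. I'll lower it, let go and go to the knob.

Call:
step_arm(steps=[{"dx":0,"dy":0,"dz":0.015,"turn":0,"fingers":1},{"dx":0,"dy":0,"dz":0.027,"turn":0,"fingers":1},{"dx":0,"dy":0,"dz":0.027,"turn":0,"fingers":0.8},{"dx":0,"dy":0,"dz":0.027,"turn":0,"fingers":0.4},{"dx":0,"dy":0,"dz":0.027,"turn":0,"fingers":0},{"dx":0,"dy":0,"dz":0.027,"turn":0,"fingers":0},{"dx":0,"dy":0,"dz":0.027,"turn":0,"fingers":0},{"dx":0,"dy":0,"dz":0.027,"turn":0,"fingers":0},{"dx":0,"dy":0,"dz":-0.1,"turn":0,"fingers":0},{"dx":0,"dy":0,"dz":-0.2,"turn":0,"fingers":0},{"dx":0,"dy":0,"dz":-0.2,"turn":0,"fingers":0}])

```text
time_s: 5.6
eef_pos: [516.0, 184.0, 198.5]
ee_rot: [0.002, 0.749, 0.663, 0.003]
ft_force: [0.5, -0.6, 0.4]
gripper_width: 85.4
grasp_force: 0.0
```

```bash
python3 go.py 587.7 299.6 118
```

```text
t 5.6 tcp [516.  184.  198.5] yawy -0.122 z [ 0.007  0.001 -1.   ] F [ 0.5 -0.6  0.4] w 85.4 g 0.0 q6 1.8
d [0.4112 0.1885 0.2702] turn -0.0016
```

Call:
step_arm(steps=[{"dx":0.41,"dy":0.188,"dz":0,"turn":0,"fingers":0},{"dx":0.41,"dy":0.188,"dz":0,"turn":0,"fingers":0},{"dx":0.41,"dy":0.188,"dz":0,"turn":0,"fingers":0},{"dx":0.41,"dy":0.188,"dz":0,"turn":0,"fingers":0},{"dx":0.41,"dy":0.188,"dz":0,"turn":0,"fingers":0},{"dx":0.41,"dy":0.188,"dz":0,"turn":0,"fingers":0}])

```text
time_s: 6.2
eef_pos: [584.6, 298.3, 193.8]
ee_rot: [-0.0, 0.749, 0.663, -0.0]
ft_force: [-0.9, -0.0, -0.2]
gripper_width: 85.3
grasp_force: 0.0
```

```bash
python3 go.py 587.7 299.6 118
```

```text
t 6.2 tcp [584.6 298.3 193.8] yawy -0.1224 z [-0. -0. -1.] F [-0.9 -0.  -0.2] w 85.3 g 0.0 q6 1.97
d [0.0056 0.0098 0.2526] turn -0.0019
```

Call:
step_arm(steps=[{"dx":0.005,"dy":0.01,"dz":0.1,"turn":0,"fingers":0},{"dx":0.005,"dy":0.01,"dz":0.18,"turn":0,"fingers":0},{"dx":0.005,"dy":0.01,"dz":0.23,"turn":0,"fingers":0},{"dx":0.005,"dy":0.01,"dz":0.25,"turn":0,"fingers":0},{"dx":0.005,"dy":0.01,"dz":0.25,"turn":0,"fingers":0.4},{"dx":0.005,"dy":0.01,"dz":0.25,"turn":0,"fingers":0.7},{"dx":0.005,"dy":0.01,"dz":0.25,"turn":0,"fingers":1},{"dx":0.005,"dy":0.01,"dz":0.25,"turn":0,"fingers":1},{"dx":0.005,"dy":0.01,"dz":0.25,"turn":0,"fingers":1},{"dx":0.005,"dy":0.01,"dz":0.25,"turn":0,"fingers":1},{"dx":0.005,"dy":0.01,"dz":0.25,"turn":0,"fingers":1}])

```text
time_s: 7.3
eef_pos: [588.5, 300.3, 119.5]
ee_rot: [0.0, 0.749, 0.663, 0.001]
ft_force: [-0.1, 0.9, 4.8]
gripper_width: 13.2
grasp_force: 34.7
```

```bash
python3 go.py; python3 -c "
from h import *
g=r.grab_frame('scene');cv2.imwrite('pics/s3.png',cv2.resize(g['frame'][90:280,180:360],None,fx=3,fy=3))"
```

```text
t 7.3 tcp [588.5 300.3 119.5] yawy -0.1219 z [ 0.001  0.    -1.   ] F [-0.1  0.9  4.8] w 13.2 g 34.7 q6 1.97
```

View pics/s3.png

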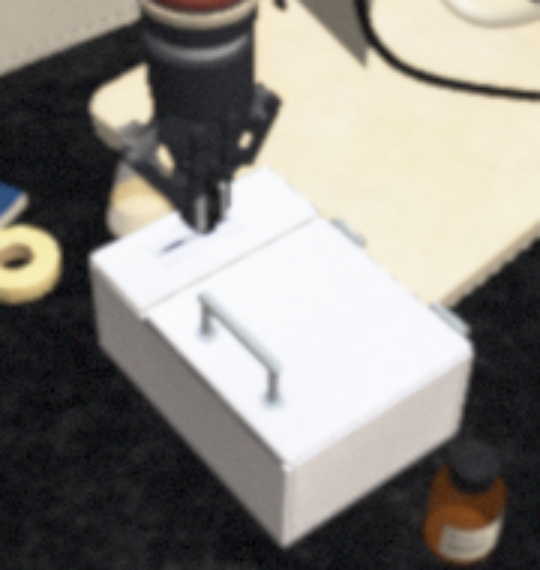

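The fingers are closed on the knob at (207,215), with the opening at about 13 mm. Now I slide it toward the front.

Call:
step_arm(steps=[{"dx":0,"dy":-0.015,"dz":0,"turn":0,"fingers":1},{"dx":0,"dy":-0.03,"dz":0,"turn":0,"fingers":1},{"dx":0,"dy":-0.045,"dz":0,"turn":0,"fingers":1},{"dx":0,"dy":-0.06,"dz":0,"turn":0,"fingers":1},{"dx":0,"dy":-0.07,"dz":0,"turn":0,"fingers":1},{"dx":0,"dy":-0.073,"dz":0,"turn":0,"fingers":1},{"dx":0,"dy":-0.073,"dz":0,"turn":0,"fingers":1},{"dx":0,"dy":-0.073,"dz":0,"turn":0,"fingers":1}])

```text
time_s: 8.15
eef_pos: [568.3, 302.6, 119.6]
ee_rot: [0.001, 0.749, 0.662, 0.002]
ft_force: [11.8, 0.1, 0.9]
gripper_width: 13.0
grasp_force: 34.3
```

It moved 20 mm and reached the stop. I'll let go, rise and return to the handle.

Call:
step_arm(steps=[{"dx":0,"dy":0.005,"dz":0,"turn":0,"fingers":0.8},{"dx":0,"dy":0.005,"dz":0,"turn":0,"fingers":0.4},{"dx":0,"dy":0.005,"dz":0,"turn":0,"fingers":0},{"dx":0,"dy":0.005,"dz":0,"turn":0,"fingers":0},{"dx":0,"dy":0.005,"dz":0,"turn":0,"fingers":0},{"dx":0,"dy":0.005,"dz":0,"turn":0,"fingers":0},{"dx":0,"dy":0.005,"dz":-0.12,"turn":0,"fingers":0},{"dx":0,"dy":0.005,"dz":-0.24,"turn":0,"fingers":0},{"dx":0,"dy":0.005,"dz":-0.24,"turn":0,"fingers":0}])

```text
time_s: 9.05
eef_pos: [570.1, 303.3, 196.8]
ee_rot: [0.002, 0.749, 0.663, 0.004]
ft_force: [0.2, -0.1, 0.6]
gripper_width: 85.6
grasp_force: 0.0
```

```bash
python3 go.py 513.8 184.2 126
```

```text
t 9.05 tcp [570.1 303.3 196.8] yawy -0.1219 z [ 0.008  0.002 -1.   ] F [ 0.2 -0.1  0.6] w 85.6 g 0.0 q6 1.98
d [-0.4177 -0.1396  0.2337] turn -0.0016
```

Call:
step_arm(steps=[{"dx":-0.415,"dy":-0.13,"dz":0,"turn":0,"fingers":0},{"dx":-0.415,"dy":-0.13,"dz":0,"turn":0,"fingers":0},{"dx":-0.415,"dy":-0.13,"dz":0,"turn":0,"fingers":0},{"dx":-0.415,"dy":-0.13,"dz":0,"turn":0,"fingers":0},{"dx":-0.415,"dy":-0.13,"dz":0,"turn":0,"fingers":0},{"dx":-0.415,"dy":-0.13,"dz":0,"turn":0,"fingers":0}])

```text
time_s: 9.65
eef_pos: [514.2, 184.3, 190.7]
ee_rot: [-0.0, 0.749, 0.663, 0.0]
ft_force: [0.3, -0.4, 0.3]
gripper_width: 85.4
grasp_force: 0.0
```

```bash
python3 go.py 513.8 184.2 127
```

```text
t 9.65 tcp [514.2 184.3 190.7] yawy -0.1217 z [ 0.  0. -1.] F [ 0.3 -0.4  0.3] w 85.4 g 0.0 q6 1.8
d [-0.0005 -0.0014  0.2124] turn -0.0014
```

Call:
step_arm(steps=[{"dx":0,"dy":0,"dz":0.1,"turn":0,"fingers":0},{"dx":0,"dy":0,"dz":0.17,"turn":0,"fingers":0},{"dx":0,"dy":0,"dz":0.212,"turn":0,"fingers":0},{"dx":0,"dy":0,"dz":0.212,"turn":0,"fingers":0},{"dx":0,"dy":0,"dz":0.212,"turn":0,"fingers":0.5},{"dx":0,"dy":0,"dz":0.212,"turn":0,"fingers":0.8},{"dx":0,"dy":0,"dz":0.212,"turn":0,"fingers":1},{"dx":0,"dy":0,"dz":0.212,"turn":0,"fingers":1},{"dx":0,"dy":0,"dz":0.212,"turn":0,"fingers":1},{"dx":0,"dy":0,"dz":0.212,"turn":0,"fingers":1},{"dx":0,"dy":0,"dz":0.212,"turn":0,"fingers":1}], grip_force=30)

```text
time_s: 10.75
eef_pos: [514.2, 183.7, 127.6]
ee_rot: [0.0, 0.749, 0.663, 0.0]
ft_force: [-0.8, 0.8, 1.9]
gripper_width: 8.4
grasp_force: 29.2
```

```bash
python3 go.py; python3 -c "
import numpy as np
a0=np.arctan2(38,145);R=np.hypot(38,145)
for t in np.arange(.1,.81,.1):
  print(t.round(1),'dy',round((145-R*np.cos(a0+t))/300,4),'dz',round(-(R*np.sin(a0+t)-38)/300,4))"
```

```text
t 10.75 tcp [514.2 183.7 127.6] yawy -0.1221 z [ 0.001  0.    -1.   ] F [-0.8  0.8  1.9] w 8.4 g 29.2 q6 1.8
0.1 dy 0.0151 dz -0.0476
0.2 dy 0.0348 dz -0.0935
0.3 dy 0.059 dz -0.1372
0.4 dy 0.0875 dz -0.1782
0.5 dy 0.1199 dz -0.2162
0.6 dy 0.1559 dz -0.2508
0.7 dy 0.1953 dz -0.2816
0.8 dy 0.2375 dz -0.3083
```

Call:
step_arm(steps=[{"dx":0,"dy":0.007,"dz":-0.024,"turn":0,"fingers":1},{"dx":0,"dy":0.015,"dz":-0.048,"turn":0,"fingers":1},{"dx":0,"dy":0.0245,"dz":-0.071,"turn":0,"fingers":1},{"dx":0,"dy":0.035,"dz":-0.0935,"turn":0,"fingers":1},{"dx":0,"dy":0.0465,"dz":-0.1155,"turn":0,"fingers":1},{"dx":0,"dy":0.059,"dz":-0.137,"turn":0,"fingers":1},{"dx":0,"dy":0.059,"dz":-0.137,"turn":0,"fingers":1}])

```text
time_s: 11.45
eef_pos: [531.5, 181.7, 169.6]
ee_rot: [-0.0, 0.749, 0.663, -0.0]
ft_force: [-7.1, 1.2, 1.7]
gripper_width: 8.9
grasp_force: 29.4
```

Call:
step_arm(steps=[{"dx":0,"dy":0.014,"dz":-0.021,"turn":0,"fingers":1},{"dx":0,"dy":0.0285,"dz":-0.041,"turn":0,"fingers":1},{"dx":0,"dy":0.0445,"dz":-0.0605,"turn":0,"fingers":1},{"dx":0,"dy":0.061,"dz":-0.079,"turn":0,"fingers":1},{"dx":0,"dy":0.0785,"dz":-0.0967,"turn":0,"fingers":1},{"dx":0,"dy":0.097,"dz":-0.1136,"turn":0,"fingers":1},{"dx":0,"dy":0.116,"dz":-0.1295,"turn":0,"fingers":1},{"dx":0,"dy":0.136,"dz":-0.1444,"turn":0,"fingers":1},{"dx":0,"dy":0.157,"dz":-0.158,"turn":0,"fingers":1},{"dx":0,"dy":0.1785,"dz":-0.171,"turn":0,"fingers":1},{"dx":0,"dy":0.1785,"dz":-0.171,"turn":0,"fingers":1},{"dx":0,"dy":0.1785,"dz":-0.171,"turn":0,"fingers":1},{"dx":0,"dy":0.1785,"dz":-0.171,"turn":0,"fingers":1},{"dx":0,"dy":0.1785,"dz":-0.171,"turn":0,"fingers":1},{"dx":0,"dy":0.1785,"dz":-0.171,"turn":0,"fingers":1}])

```text
time_s: 12.95
eef_pos: [584.5, 175.3, 221.9]
ee_rot: [0.0, 0.749, 0.663, 0.0]
ft_force: [-8.4, 0.0, 10.4]
gripper_width: 8.5
grasp_force: 30.4
```

```bash
python3 go.py; python3 -c "
from h import *
g=r.grab_frame('scene');cv2.imwrite('pics/s4.png',cv2.resize(g['frame'][60:290,150:400],None,fx=2.4,fy=2.4))"; python3 go.py
```

```text
t 12.95 tcp [584.5 175.3 221.9] yawy -0.1217 z [ 0.001  0.    -1.   ] F [-8.4  0.  10.4] w 8.5 g 30.4 q6 1.77
t 13.0 tcp [584.5 175.3 221.8] yawy -0.1217 z [ 0.001  0.    -1.   ] F [-8.2  1.1 10.6] w 8.8 g 30.4 q6 1.77
```

View pics/s4.png

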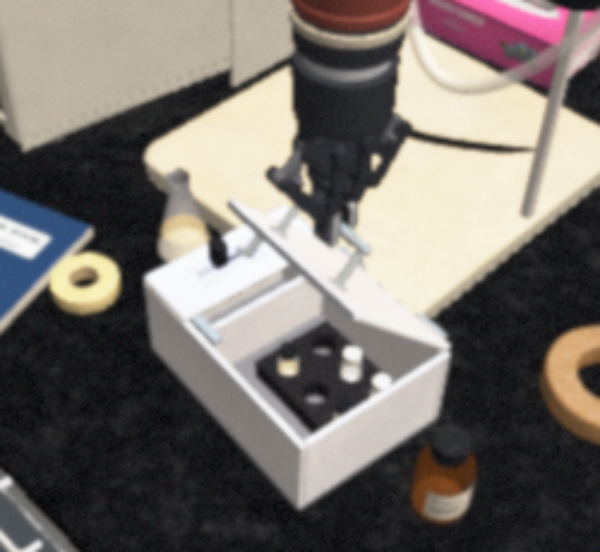

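The lid stands open at about 45° with the bar gripped at (340,235). The flask, tape and bottle are where they were. The TCP shift of 71 mm back and 94 mm up gives about 0.8 rad. Handing in.

```bash
python3 -c "
from bench import r
print(r.finish_job())"
```

```text
the job is handed in; nothing more can be done
None
```

The lid was caught on the first tug, so I slid the release knob to its front stop, raised the lid to about 0.8 rad (about 45°), and handed the job in at 13 s with the bar still gripped and the bottle, flask and tape undisturbed; no verdict came back.

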